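# Draw the blue mixing dish out of the lane rack

## Robot

A 6-joint arm with a two-finger parallel gripper is mounted at the origin on the work surface. World frame = base frame: x ahead of the robot, y to its left, z up, the work surface at z = 0. Lengths are in m, angles in degrees, forces in N, time in s.
With the tool pointing down it reaches from about 0.375 to 0.9 m from the base axis. Payload 3.1 kg.
Tool frame: the origin (TCP) lies midway between the tips of the shut fingers; the grasp point (between the pads) lies 19 mm behind it; z points along the fingers, y is the direction in which the jaws open and shut (so a half turn about z gives the same grasp; the last joint's range is limited). The gripper opens to 87 mm and grips with 3 to 60 N. Pads are 19 mm wide; open, the fingers measure 117 mm over their backs; the gripper's body (75 mm by 190 mm) begins 51 mm behind the grasp point.
Start: joints at [-75.602, 30.224, 82.088, -0, 67.689, -10.227], TCP at [0.26, -0.568, 0.223] pointing down, gripper open.
Joint ranges: [-176.69, 176.69], [-43.24, 126.21], [12.49, 139.97], [-82, 262], [0, 151.66], [-163.58, 163.58]. Speed limits (degrees/s): [159.86, 159.86, 180, 180, 180, 180].

## Interface

Orientations are given as a 3x3 rotation matrix whose columns are the frame's x, y, z axes.
In Python, from rig import status, vision, bot, models gives the robot as it stands.
- The arm moves only by the tool send_rows, never from a script. Its argument "moves" is a list of rows, each a list of 7 numbers: the shift along the tool's x, y, z in units of 25 mm (1.0 is 25 mm), then the turn, a rotation vector about the tool's x, y, z in units of 10 degrees (1.0 is 10 degrees), then the closure, from -1 (fully open) to 1 (shut), so that 0 is half open. In form: [[dx, dy, dz, rx, ry, rz, hand], ...]. A call has 1 to 12 rows; each row shifts and turns the commanded pose from where the row before left it, along the tool's axes as they then stand; what a row does not reach is not made up. A row lasts 1/8 s, in which the tool goes at most 62.5 mm and 10.7 degrees, less where a joint would pass 70% of its speed; a pose out of reach is approached as far as the arm can. A call is refused whole if a number of a shift passes 1 or a number of a turn 1, either way. A call with a gripper value outside its range is refused whole. The fingers move at their own pace and stop on an object; the grip force is fixed at half the most. Time passes only in rows, so rows that do not move let the fingers close. It gives the time, the measured TCP pose, the force and the opening at its end, in the units of the state.
- status.read_state(): the state, without advancing time (a new reading comes with each control period).
- vision.capture(name): name is "side" or "top" or "wrist"; returns a dict with "img" (420x560x3 uint8, red, green, blue), "depth" (420x560 float32, m along the optical axis (not along the pixel's ray), 0 where there is no reading), "fx", "fy", "cx", "cy" (pixels), "pose" (4x4, takes a point from camera to world coordinates); the wrist camera has in their place "hand_eye" (4x4, takes a point from camera to tool coordinates, whose origin is the TCP and whose axes are the flange's). Camera axes: x right, y up, looking along -z (the intrinsics and any distortion apply to the point x, -y, -z); pixel columns grow to the right and rows downward; lengths in m; the calibration is good to about 2 mm. The wrist camera is an equidistant fisheye: a pixel r from the principal point sees the ray r / f radians off the axis. A picture is of the moment at which its call begins: read the wrist's pose just before it.
- bot.hand_in(): hands the job in, once; it reports no verdict.
Trained networks look in the newest picture that a camera, given by its name, has taken for a name from the list of things; names that differ only in an ending like _2 or _b are one class to them, and where a whole thing is asked for, a point or a joint stands for the part that bears it (a point fixed in the world has none). Each returns a list of dicts, best first, with "confidence" (0 to 1); they miss things now and then, are a little off and sometimes report something else, mostly with a low value. They report only what shows in the picture. A call takes as long as a camera call. They do not tell look-alikes from the thing itself.
- models.masks_of(camera, name): "mask" (420x560 bool, what is visible of it) and "extent" ([left, top, right, bottom] in pixels, round what is visible of it).
- models.landmark_of(camera, name): "point" ([column, row] in pixels: a listed point, or the origin of a listed thing).
The state is a dict: "time_s": time; "joint_positions": joint angles; "qvel": joint speeds; "tau": joint torques, N m; "position": TCP position; "tcp_rot": TCP orientation; "force": force on the tool from outside, world axes, zero at the start; "moment": the same for the moment, N m; "opening": opening from 0.0 (shut) to 1.0 (fully open).
Only numpy, scipy, OpenCV 4.12 (cv2) and the standard library are available. Lean on these libraries where they do the work, as an engineer would, in place of code of your own. Each camera call takes 0.05 s, during which the arm holds its last target.

## Task

Slide the dark blue dish out of its lane in the wooden rack, down the sloping front, and across the bench until it stands upright on the round mark. Slide it all the way, for instance with the shut fingertips hooked inside its well: never lift it off the surface or tip it over. Leave the green and the red dish in their lanes and do not knock the other things about.

Things in the scene. Friction and masses are not known exactly. Their poses are not given: they have to be found in the camera images.
- dish_blue: dark blue square open stoneware dish, loose, about 140 g: 58 x 58 mm outside, 28 mm high, walls and floor 5 mm thick, so an open square well 48 x 48 mm and 23 mm deep that takes shut fingertips; origin at the centre of its underside, z up, x and y square to its sides. It starts standing in one of the rack's three lanes, which one varies.
- dish_green: pale green square open stoneware dish, loose, about 140 g: 58 x 58 mm outside, 28 mm high, walls and floor 5 mm thick, so an open square well 48 x 48 mm and 23 mm deep that takes shut fingertips; origin at the centre of its underside, z up, x and y square to its sides. In another lane; stays there.
- dish_red: rust red square open stoneware dish, loose, about 140 g: 58 x 58 mm outside, 28 mm high, walls and floor 5 mm thick, so an open square well 48 x 48 mm and 23 mm deep that takes shut fingertips; origin at the centre of its underside, z up, x and y square to its sides. In another lane; stays there.
- rack: fixed plywood rack with three parallel lanes. Origin on the bench under the middle of the flat lane floor, z up, x along the lanes to their closed back end at x = +70 mm; -x is the open front. Lane floor 18 mm above the bench from x = -70 to +70 mm. Lanes 70 mm wide, centres at y = -75, 0, +75 mm, between 5 mm walls that rise 30 mm above the floor and end at x = -70 mm.
- ramp_foot (a point): middle of the foot of the rack's front ramp, at rack x = -170 mm, at bench height. The ramp, plain and without lips or side walls, 230 mm wide, drops evenly (10 degrees) from the lane floor at rack x = -70 mm to the bench here. A dish left on it stays. Where a dish's front edge meets the bench here, pulling it further downward tips it: pull level from there on.
- mark: round cream mark with a yellow edge, 130 mm across, lying flush on the bench (nothing to bump into); origin at its centre.
- mug: white mug, 80 mm across, 92 mm high, origin at the centre of its base; bystander.
- brush_pot: white pot 76 mm across and 90 mm high holding two brushes up to 220 mm high, origin at the centre of its base; bystander.
- bowl: white bowl, 110 mm across, 50 mm high, origin at the centre of its base; bystander.
- jar: amber jar with a black cap, 64 mm across, 85 mm high, origin at the centre of its base; bystander.
- brush: paint brush lying on the bench, 178 mm long, 10 mm thick, along its own x axis; origin on its underside at the middle of the 130 mm wooden handle, bristles reach to x = +113 mm; bystander.
There are look-alikes about, which are no part of the job. Several things have the shape of the dish_blue; the one meant has the colours described above.

How it is judged (in metres and radians):
At the end, for the whole second after the job is handed in: Blue dish at rest on the bench, upright within 0.08 rad, centre within 30 mm of the mark's centre; green and red upright on their lanes' floor within 10 mm in height (origin behind rack x = -65 mm); all bystanders within 30 mm of their starts (horizontal distance between dish_blue and mark below 0.03 m and height (world z) of dish_blue between -0.004 and 0.004 m and angle between dish_blue's own z axis and vertical below 0.08 rad and linear speed of dish_blue below 0.02 m/s and x of each of dish_green, dish_red in the frame of rack above -0.065 m and height (world z) of dish_green between 0.012 and 0.028 m and angle between each of dish_green, dish_red's own z axis and vertical below 0.2 rad and height (world z) of dish_red between 0.012 and 0.028 m and distance of each of mug, brush_pot, bowl, jar, brush from where it was at the start of the episode below 0.03 m); the robot touches nothing.
It fails at once if the blue dish is lifted: its underside more than 16 mm above the lane floor's height, or, once clear of the ramp, more than 14 mm above the bench (height (world z) of dish_blue above 0.034 m or (x of dish_blue in the frame of rack below -0.21 m and height (world z) of dish_blue above 0.014 m)).
It fails at once if the blue dish is tipped by more than 0.7 rad (angle between dish_blue's own z axis and vertical above 0.7 rad).
It fails at once if the green or red dish leaves its lane (not ((x of dish_green in the frame of rack above -0.065 m and height (world z) of dish_green between 0.012 and 0.028 m and angle between dish_green's own z axis and vertical below 0.2 rad) and (x of dish_red in the frame of rack above -0.065 m and height (world z) of dish_red between 0.012 and 0.028 m and angle between dish_red's own z axis and vertical below 0.2 rad))).
It fails at once if a bystander (mug, brush pot, bowl, jar, brush) is moved by more than 30 mm (not (distance of mug from where it was at the start of the episode below 0.03 m) or not (distance of brush_pot from where it was at the start of the episode below 0.03 m) or not (distance of bowl from where it was at the start of the episode below 0.03 m) or not (distance of jar from where it was at the start of the episode below 0.03 m) or not (distance of brush from where it was at the start of the episode below 0.03 m)).
It also fails if it takes over 48 s, if anything falls off the work surface, if the arm or the gripper's body presses on something with over 40 N, if the wrist force passes 120 N, or if a joint passes its speed limit or range.

## Working session

There is one attempt and no reset: what is moved stays moved. The work goes in short steps, Python scripts to look and compute and a tool call to move; the robot and the scene stay as the last step left them, time stands still between calls to the robot, and variables do not carry over. Pictures are saved under pics/ and viewed, and the job is handed in when it is done.

Besides the shell and the picture viewer there is one more tool, called after "Emit:" as a command line: name --pt "numbers of a row" for each row, then --argument value for the rest. send_rows: Moves the arm, as the interface text tells. Its arguments: {"type":"object","properties":{"moves":{"type":"array"}},"required":["moves"]}

```bash
mkdir -p pics; ls; python3 - <<'E'
from rig import status, vision, bot, models
import cv2
print(status.read_state())
for n in ("side","top"):
    c=vision.capture(n); cv2.imwrite(f"pics/{n}0.png",c["img"][:,:,::-1]); print(n,c["fx"],c["fy"],c["cx"],c["cy"],c["pose"].round(3).tolist())
    for t in ("dish_blue","rack","ramp_foot","mark","mug","brush_pot","bowl","jar","brush"):
        print(t,[(x["point"],round(x["confidence"],2)) for x in models.landmark_of(n,t)])
E
```

```text
pics
{'time_s': 0.0, 'joint_positions': array([-7.56023340e+01,  3.02774914e+01,  8.21569962e+01,  1.09579420e-04,
        6.76889505e+01, -1.02276870e+01]), 'qvel': array([ 0.01575087, -0.02115152, -0.01550171,  0.0332351 ,  0.01588321,
        0.01371795]), 'tau': array([-5.63439007e-04, -4.40042174e+01, -1.76595801e+01,  6.32773759e-02,
        5.83300937e-02, -1.82846184e-04]), 'position': array([ 0.26026428, -0.56742187,  0.22158406]), 'tcp_rot': array([[ 9.09052225e-01,  4.16681853e-01, -5.33978146e-04],
       [ 4.16682018e-01, -9.09049910e-01,  2.08717513e-03],
       [ 3.84275215e-04, -2.11985029e-03, -9.99997679e-01]]), 'force': array([ 0.2275284 ,  0.40265534, -0.40438448]), 'moment': array([-0.0304989 , -0.04382044, -0.00279928]), 'opening': 0.9991714304774597}
side 462.5402669458792 462.5402669458792 274.9476692512794 208.24249612451948 [[0.679, 0.557, -0.478, -0.146], [-0.734, 0.521, -0.436, -0.658], [0.006, 0.647, 0.763, 1.151], [0.0, 0.0, 0.0, 1.0]]
dish_blue [([205.7, 189.3], 0.47)]
rack [([227.1, 187.2], 0.87)]
ramp_foot [([260.8, 214.7], 0.66)]
mark [([207.9, 188.6], 0.42)]
mug [([326.3, 182.9], 0.93)]
brush_pot []
bowl [([262.6, 213.4], 0.25)]
jar [([326.8, 179.4], 0.75)]
brush [([300.3, 327.0], 0.6)]
top 496.969230549406 496.969230549406 283.0801493459721 209.3355092536632 [[0.009, 0.99, -0.143, 0.331], [-1.0, 0.005, -0.026, -0.032], [-0.025, 0.143, 0.989, 1.318], [0.0, 0.0, 0.0, 1.0]]
dish_blue [([209.7, 228.3], 0.95), ([196.7, 282.0], 0.73)]
rack [([219.5, 201.1], 0.74), ([211.3, 201.2], 0.3)]
ramp_foot [([279.1, 208.8], 0.57)]
mark [([360.2, 209.3], 0.59)]
mug [([300.8, 113.2], 0.61)]
brush_pot [([432.5, 151.9], 0.68)]
bowl [([443.4, 213.4], 0.77), ([209.1, 227.7], 0.28)]
jar [([132.4, 228.8], 0.76)]
brush [([412.2, 287.8], 0.68)]
```

View pics/top0.png

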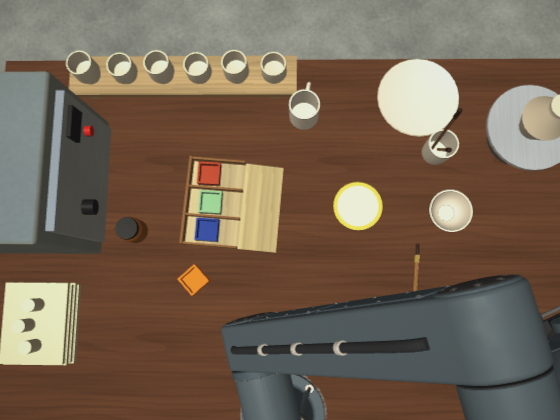

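View pics/side0.png

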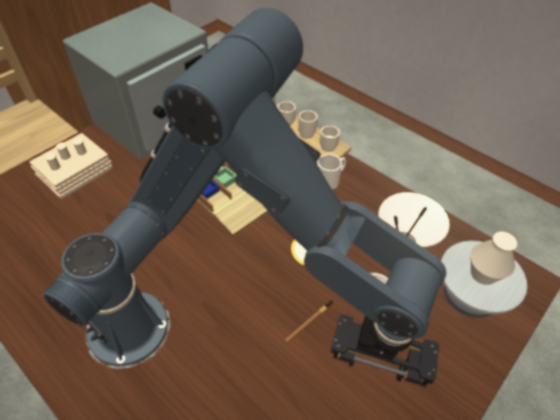

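```bash
cat > h.py <<'E'
import numpy as np, cv2
from rig import status, vision, bot, models
def pts(c):
    v,u=np.mgrid[0:420,0:560]; d=c["depth"]
    P=np.stack([(u-c["cx"])/c["fx"]*d,-(v-c["cy"])/c["fy"]*d,-d],-1)
    return P@c["pose"][:3,:3].T+c["pose"][:3,3]
def ray(c,u,v,z):
    r=c["pose"][:3,:3]@np.array([(u-c["cx"])/c["fx"],-(v-c["cy"])/c["fy"],-1]); o=c["pose"][:3,3]
    return o+r*(z-o[2])/r[2]
def hsv(c): return cv2.cvtColor(c["img"],cv2.COLOR_RGB2HSV)
E
python3 - <<'E'
from h import *
c=vision.capture("top"); P=pts(c); H=hsv(c).astype(int); im=c["img"]
cv2.imwrite("pics/crop.png",cv2.resize(im[140:310,160:420,::-1],None,fx=3,fy=3,interpolation=cv2.INTER_CUBIC))
def comp(name,m,z=None):
    m=m.astype(np.uint8); n,l,s,ce=cv2.connectedComponentsWithStats(m)
    for i in range(1,n):
        if s[i,4]<60: continue
        q=P[l==i]; cnt=np.argwhere(l==i)[:,::-1].astype(np.float32)
        W=np.array([ray(c,*p,z if z is not None else np.median(q[:,2]))[:2] for p in cnt],np.float32)
        print(name,s[i].tolist(),ce[i].round(1),"med",np.median(q,0).round(4),"zrange",np.percentile(q[:,2],[2,98]).round(3),"rect",cv2.minAreaRect(W))
h,s,v=H[...,0],H[...,1],H[...,2]
comp("blue",(h>108)&(h<130)&(s>120)&(v>50))
comp("green",(h>45)&(h<85)&(s>50)&(v>100))
comp("red",((h<8)|(h>174))&(s>150)&(v>90))
comp("yel",(h>24)&(h<34)&(s>150)&(v>150),0)
for n in ("side","top"):
  pass
for t in ("rack","mark","brush","brush_pot","bowl","mug","dish_blue"):
    for k,x in enumerate(models.masks_of("top",t)[:3]):
        m=x["mask"]; q=P[m]; W=q[:,:2].astype(np.float32)
        print(t,round(x["confidence"],2),x["extent"],np.median(q,0).round(3),np.percentile(q[:,2],[2,98]).round(3),cv2.minAreaRect(W))
print(np.median(P[200:260,330:335].reshape(-1,3),0))
E
```

```text
blue [195, 218, 24, 23, 486] [206.7 229.1] med [0.4647 0.2029 0.0242] zrange [0.017 0.049] rect ((0.4645144045352936, 0.2033683806657791), (0.058713678270578384, 0.057288654148578644), 86.37879943847656)
green [198, 190, 24, 24, 487] [209.9 201.6] med [0.5369 0.1966 0.0244] zrange [0.016 0.049] rect ((0.5378481149673462, 0.197052001953125), (0.05973738059401512, 0.0595250241458416), 87.01647186279297)
red [83, 126, 9, 10, 70] [ 87.2 130.4] med [0.6658 0.4442 0.238 ] zrange [0.218 0.244] rect ((0.665625810623169, 0.44451993703842163), (0.02206694521009922, 0.018346989527344704), 3.6915671825408936)
red [197, 162, 24, 23, 468] [208.8 172.9] med [0.6148 0.2014 0.0251] zrange [0.017 0.049] rect ((0.6158005595207214, 0.20248349010944366), (0.059603799134492874, 0.06005040928721428), 87.21835327148438)
yel [333, 182, 49, 48, 398] [357.5 207.4] med [ 5.232e-01 -1.952e-01 -4.000e-04] zrange [-0.005  0.006] rect ((0.5330083966255188, -0.19395291805267334), (0.12788885831832886, 0.12747804820537567), 88.89036560058594)
rack 0.81 [180.2, 157.6, 286.2, 251.8] [0.526 0.114 0.015] [-0.002  0.052] 
[... 920 characters left out ...]
2] ((0.41404426097869873, -0.266656756401062), (0.1077258288860321, 0.4867665767669678), 31.912561416625977)
mug 0.75 [287.8, 82.6, 321.7, 130.2] [ 0.796 -0.052  0.04 ] [0.    0.094] ((0.6043345928192139, -0.06033922731876373), (0.5433352589607239, 0.08188644051551819), 2.5631520748138428)
dish_blue 0.92 [180.5, 265.6, 207.5, 295.6] [0.332 0.235 0.006] [-0.002  0.031] ((0.33285513520240784, 0.23675666749477386), (0.06318312883377075, 0.06481045484542847), 42.74605178833008)
dish_blue 0.58 [198.6, 219.2, 217.3, 242.6] [0.463 0.201 0.025] [0.017 0.049] ((0.4195871651172638, 0.09374455362558365), (0.2986018657684326, 0.07058661431074142), 68.07915496826172)
[ 0.46686841 -0.12711522 -0.00106967]
```

View pics/crop.png

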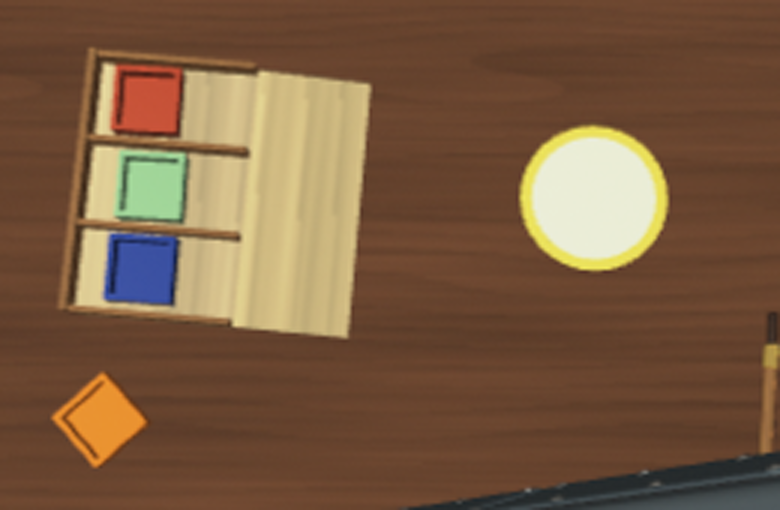

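The blue candidates are: blue dish (208,230), green (210,202) and red (209,174) in the rack, and an orange look-alike (194,280) on the bench. The crop shows the only dark blue one, in the lane nearest the robot. The mark is at (357,207). Next I measure the rack axes.

```bash
python3 - <<'E'
from h import *
c=vision.capture("top")
a=ray(c,283.3,168,0);b=ray(c,276,252.3,0)
print("foot",a.round(3),b.round(3),((a+b)/2).round(3),np.linalg.norm(a-b),"x-axis yaw",np.degrees(np.arctan2(*(a-b)[1::-1]))-0)
a2=ray(c,190,156.7,.048);b2=ray(c,180.7,242.3,.048)
print("back",a2.round(3),b2.round(3),((a2+b2)/2).round(3),np.linalg.norm(a2-b2),np.degrees(np.arctan2(*(a2-b2)[1::-1])))
f=(a+b)/2;k=(a2+b2)/2
d=k-f; print("lane yaw",np.degrees(np.arctan2(d[1],d[0])),np.hypot(d[0],d[1]))
print("foot lm",ray(c,279.1,208.8,0).round(3))
H=hsv(c).astype(int);h,s,v=H[...,0],H[...,1],H[...,2]
for n,m in (("blue",(h>108)&(h<130)&(s>120)&(v>50)),("green",(h>45)&(h<85)&(s>50)&(v>100))):
    W=np.array([ray(c,u,w,.046)[:2] for w,u in np.argwhere(m)],np.float32); print(n,cv2.minAreaRect(W))
E
```

```text
foot [0.635 0.004 0.   ] [0.406 0.021 0.   ] [0.52  0.013 0.   ] 0.22909418097865641 x-axis yaw -4.35100161232198
back [0.653 0.249 0.048] [0.427 0.265 0.048] [0.54  0.257 0.048] 0.2265591502172561 -4.052343288888401
lane yaw 85.33344644760366 0.24517971487789356
foot lm [0.523 0.014 0.   ]
blue ((0.4622667729854584, 0.19940994679927826), (0.0577244907617569, 0.05632346123456955), 86.3787612915039)
green ((0.5344047546386719, 0.19324389100074768), (0.058742403984069824, 0.05853359028697014), 87.01654052734375)
```

Emit:
send_rows --pt "1 0 0 0 0 -0.9 1" --pt "1 0 0 0 0 -0.9 1" --pt "1 0 0 0 0 -0.9 1" --pt "1 0 0 0 0 -0.9 1" --pt "1 0 0 0 0 -0.9 1" --pt "1 0 0 0 0 -0.9 1" --pt "1 0 0 0 0 -0.7 1" --pt "1 0 0 0 0 0 1" --pt "1 0 0 0 0 0 1"

```text
time_s: 2.58
position: [0.3678, -0.387, 0.2227]
tcp_rot: [[0.076, 0.997, 0.0], [0.997, -0.076, -0.0], [-0.0, 0.0, -1.0]]
force: [0.5, 0.5, 0.2]
opening: 0.066
```

```bash
cat >> h.py <<'E'
def where(tx,ty,tz):
    s=status.read_state(); R=s["tcp_rot"]; p=s["position"]
    print("t",s["time_s"],"p",p.round(4),"yaw",np.degrees(np.arctan2(R[1,0],R[0,0])).round(2),"open",round(s["opening"],3),"F",s["force"].round(1),"tilt",np.degrees(np.arccos(-R[2,2])).round(2))
    print("shift units to target",(R.T@(np.array([tx,ty,tz])-p)/.025).round(2))
E
python3 -c "
from h import *
where(.4623,.1994,.15)"
```

```text
t 2.575 p [ 0.3678 -0.387   0.2227] yaw 85.63 open 0.066 F [0.5 0.5 0.2] tilt 0.02
shift units to target [23.68  1.98  2.9 ]
```

Emit:
send_rows --pt "1 0.2 0 0 0 0 1" --pt "1 0.2 0 0 0 0 1" --pt "1 0.2 0 0 0 0 1" --pt "1 0.2 0 0 0 0 1" --pt "1 0.2 0 0 0 0 1" --pt "1 0.2 0 0 0 0 1" --pt "1 0.2 0 0 0 0 1" --pt "1 0.2 0 0 0 0 1" --pt "1 0.2 0 0 0 0 1" --pt "1 0.2 0 0 0 0 1" --pt "1 0 0 0 0 0 1" --pt "1 0 0 0 0 0 1"

```text
time_s: 4.08
position: [0.4407, -0.0913, 0.2227]
tcp_rot: [[0.076, 0.997, 0.001], [0.997, -0.076, -0.0], [-0.0, 0.001, -1.0]]
force: [0.6, 0.2, 0.7]
opening: 0.003
```

Emit:
send_rows --pt "1 0 0 0 0 0 1" --pt "1 0 0 0 0 0 1" --pt "1 0 0 0 0 0 1" --pt "1 0 0 0 0 0 1" --pt "1 0 0.2 0 0 0 1" --pt "1 0 0.4 0 0 0 1" --pt "1 0 0.6 0 0 0 1" --pt "1 0 0.6 0 0 0 1" --pt "1 0 0.6 0 0 0 1" --pt "1 0 0.5 0 0 0 1" --pt "1 0 0 0 0 0 1" --pt "0 0 0 0 0 0 1"

```text
time_s: 5.58
position: [0.4614, 0.1834, 0.15]
tcp_rot: [[0.073, 0.997, 0.001], [0.997, -0.073, 0.0], [0.0, 0.001, -1.0]]
force: [-0.0, 0.1, -0.3]
opening: 0.006
```

```bash
python3 -c "
from h import *
where(.4623,.1994,.027)
s=status.read_state(); w=vision.capture('wrist'); cv2.imwrite('pics/w1.png',w['img'][:,:,::-1]); print(w['hand_eye'].round(3),w['fx'],w['cx'],w['cy'])
c=vision.capture('side'); cv2.imwrite('pics/s1.png',c['img'][:,:,::-1])
"
```

```text
t 5.575 p [0.4614 0.1834 0.15  ] yaw 85.79 open 0.006 F [-0.   0.1 -0.3] tilt 0.04
shift units to target [ 0.64 -0.02  4.92]
[[-0.002  0.963  0.268  0.073]
 [ 1.     0.002  0.     0.   ]
 [-0.     0.268 -0.963 -0.163]
 [ 0.     0.     0.     1.   ]] 325.19226210127806 272.9058457998871 203.90787208223097
```

View pics/w1.png

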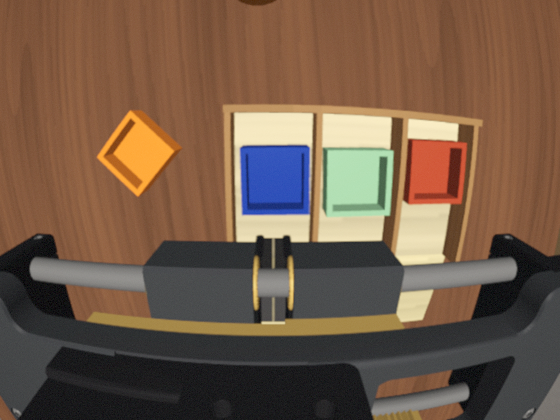

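View pics/s1.png

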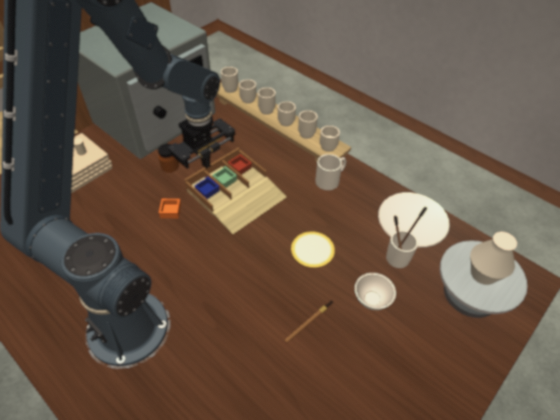

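The wrist view shows the blue dish at (275,180), with green and red to its right and the orange look-alike at (138,152). I'll cross-check its position from the wrist and side cameras.

```bash
python3 -c "
from h import *
s=status.read_state(); w=vision.capture('wrist'); H=hsv(w).astype(int);h,sa,v=H[...,0],H[...,1],H[...,2]
m=((h>108)&(h<130)&(sa>120)&(v>50)).astype(np.uint8)
out=[]
for vv,u in np.argwhere(m):
    x=u-w['cx'];y=vv-w['cy'];r=np.hypot(x,y);t=r/w['fx']
    d=np.array([np.sin(t)*x/r,-np.sin(t)*y/r,-np.cos(t)]) if r>0 else np.array([0,0,-1.])
    R=s['tcp_rot'];o=R@w['hand_eye'][:3,3]+s['position'];d=R@w['hand_eye'][:3,:3]@d
    out.append((o+d*(.046-o[2])/d[2])[:2])
print('wrist',cv2.minAreaRect(np.array(out,np.float32)))
c=vision.capture('side');P=pts(c);H=hsv(c).astype(int);h,sa,v=H[...,0],H[...,1],H[...,2]
m=(h>108)&(h<130)&(sa>120)&(v>50)
q=P[m];q=q[(q[:,2]>.005)&(q[:,2]<.06)];print(len(q));r=q[q[:,2]>.04];print('side',cv2.minAreaRect(r[:,:2].astype(np.float32)),q.min(0),q.max(0))
"
```

```text
wrist ((0.4645909070968628, 0.20251356065273285), (0.058117806911468506, 0.056328095495700836), 86.84949493408203)
231
side ((0.4628407657146454, 0.199273020029068), (0.057977959513664246, 0.05806607007980347), 88.43035888671875) [0.43395541 0.16985996 0.01688709] [0.49219953 0.23249765 0.05433418]
```

Emit:
send_rows --pt "0.65 0 0.5 0 0 0 1" --pt "0 0 0.9 0 0 0 1" --pt "0 0 0.9 0 0 0 1" --pt "0 0 0.9 0 0 0 1" --pt "0 0 0.8 0 0 0 1" --pt "0 0 0.5 0 0 0 1" --pt "0 0 0.25 0 0 0 1" --pt "0 0 0 0 0 0 1"

```text
time_s: 6.78
position: [0.4625, 0.1981, 0.0311]
tcp_rot: [[0.076, 0.997, -0.0], [0.997, -0.076, -0.0], [-0.0, -0.0, -1.0]]
force: [-0.0, 0.5, 0.2]
opening: 0.003
```

```bash
python3 -c "
from h import *
where(.463,.2005,.028)
w=vision.capture('wrist'); cv2.imwrite('pics/w2.png',w['img'][:,:,::-1])
"
```

```text
t 6.775 p [0.4625 0.1981 0.0311] yaw 85.62 open 0.003 F [-0.   0.5  0.2] tilt 0.02
shift units to target [0.1  0.01 0.12]
```

View pics/w2.png

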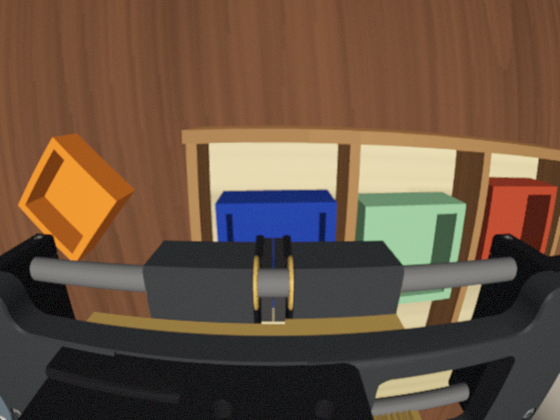

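Emit:
send_rows --pt "-0.3 0 0.1 0 0 0 1" --pt "-0.3 0 0 0 0 0 1" --pt "-0.3 0 0 0 0 0 1" --pt "-0.4 0 0 0 0 0 1" --pt "-0.4 0 0 0 0 0 1" --pt "-0.4 0 0 0 0 0 1" --pt "-0.4 0 0 0 0 0 1" --pt "0 0 0 0 0 0 1"

```text
time_s: 7.82
position: [0.4574, 0.1346, 0.0286]
tcp_rot: [[0.077, 0.997, -0.001], [0.997, -0.077, -0.0], [-0.001, -0.001, -1.0]]
force: [0.4, -0.1, -0.4]
opening: 0.009
```

```bash
cat >> h.py <<'E'
O=np.array([.534,.1825]); ex=np.array([.0755,.9971]); ey=np.array([-.9971,.0755])
def chk(tag):
    s=status.read_state(); p=s['position'][:2]-O
    print("t",round(s['time_s'],2),"tcp rack",(p@ex).round(4),(p@ey).round(4),"z",s['position'][2].round(4),"F",s['force'].round(1),"yaw",np.degrees(np.arctan2(s['tcp_rot'][1,0],s['tcp_rot'][0,0])).round(1))
    for n in ('top','side'):
        c=vision.capture(n); P=pts(c); H=hsv(c).astype(int);h,sa,v=H[...,0],H[...,1],H[...,2]
        m=(h>108)&(h<130)&(sa>120)&(v>50); q=P[m]; q=q[(q[:,2]>-.01)&(q[:,2]<.07)&(q[:,0]>.2)]
        if len(q)>20:
            r=q[:,:2]-O; X=r@ex;Y=r@ey
            print(n,len(q),"rack X",np.percentile(X,[1,99]).round(3),"Y",np.percentile(Y,[1,99]).round(3),"z",np.percentile(q[:,2],[2,50,98]).round(3),cv2.minAreaRect(q[:,:2].astype(np.float32)))
        cv2.imwrite(f'pics/{n}_{tag}.png',cv2.resize(c['img'][120:300,100:420,::-1],None,fx=2.4,fy=2.4,interpolation=cv2.INTER_CUBIC))
E
python3 -c "
from h import *
chk('a')"
```

```text
t 7.83 tcp rack -0.0536 0.0728 z 0.0286 F [ 0.4 -0.1 -0.4] yaw 85.6
side 114 rack X [-0.072 -0.015] Y [0.046 0.102] z [0.022 0.043 0.052] ((0.45702090859413147, 0.14430369436740875), (0.05829606577754021, 0.0572485513985157), 84.21293640136719)
```

View pics/side_a.png

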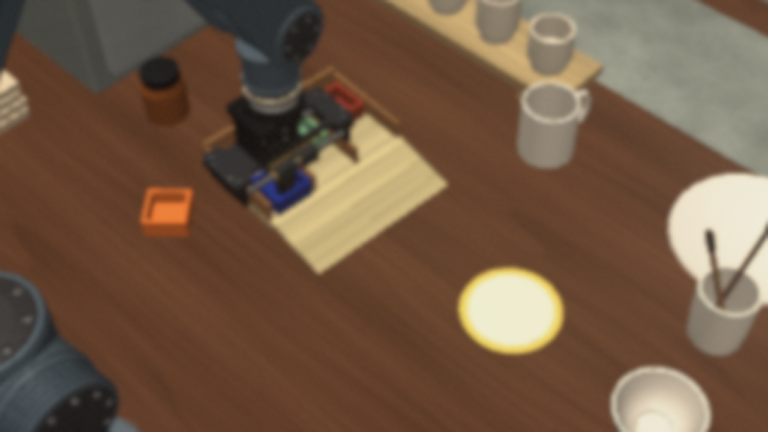

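Emit:
send_rows --pt "-0.4 0 0 0 0 0 1" --pt "-0.4 0 0 0 0 0 1" --pt "-0.4 0 0 0 0 0 1" --pt "-0.25 0 0 0 0 0 1" --pt "-0.3 0 0.08 0 0 0 1" --pt "-0.3 0 0.06 0 0 0 1" --pt "-0.3 0 0.06 0 0 0 1" --pt "-0.3 0 0.06 0 0 0 1" --pt "0 0 0 0 0 0 1"

```text
time_s: 9.05
position: [0.4525, 0.0689, 0.0221]
tcp_rot: [[0.077, 0.997, -0.001], [0.997, -0.077, -0.0], [-0.0, -0.001, -1.0]]
force: [-0.5, -0.6, -0.0]
opening: 0.003
```

```bash
python3 -c "
from h import *
chk('b')"
```

```text
t 9.05 tcp rack -0.1194 0.0727 z 0.0221 F [-0.5 -0.6 -0. ] yaw 85.6
side 101 rack X [-0.138 -0.082] Y [0.048 0.102] z [0.015 0.032 0.042] ((0.4516095519065857, 0.0783536285161972), (0.057379115372896194, 0.05568169802427292), 83.8544692993164)
```

View pics/side_b.png

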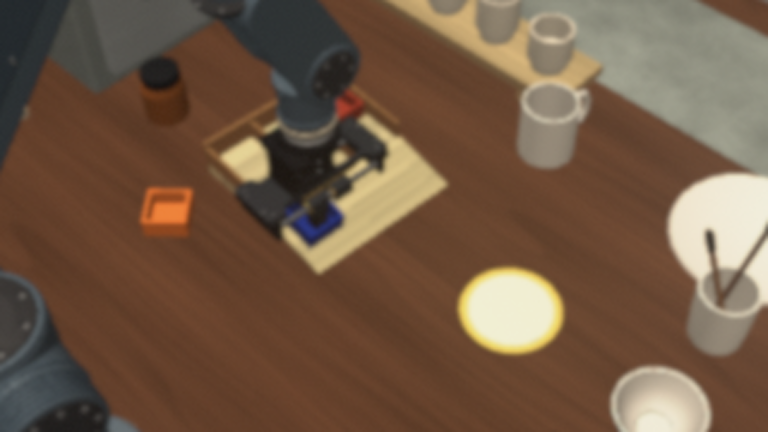

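The dish is following on the ramp at about (313,220) in the crop, and the green and red dishes are still in their lanes.

Emit:
send_rows --pt "-0.3 0 0.06 0 0 0 1" --pt "-0.3 0 0.06 0 0 0 1" --pt "-0.3 0 0.06 0 0 0 1" --pt "-0.3 0 0.05 0 0 0 1" --pt "-0.3 0 0 0 0 0 1" --pt "-0.3 0 0 0 0 0 1" --pt "-0.3 0 0 0 0 0 1" --pt "0 0 0 0 0 0 1"

```text
time_s: 10.15
position: [0.4489, 0.0166, 0.0165]
tcp_rot: [[0.077, 0.997, 0.0], [0.997, -0.077, -0.0], [-0.0, 0.0, -1.0]]
force: [0.4, 0.1, -0.5]
opening: 0.004
```

```bash
python3 -c "
from h import *
chk('c')"
```

```text
t 10.15 tcp rack -0.1719 0.0724 z 0.0165 F [ 0.4  0.1 -0.5] yaw 85.6
side 115 rack X [-0.189 -0.136] Y [0.047 0.102] z [0.007 0.025 0.035] ((0.4476367235183716, 0.02669108472764492), (0.05435420572757721, 0.056367650628089905), 83.33129119873047)
```

View pics/side_c.png

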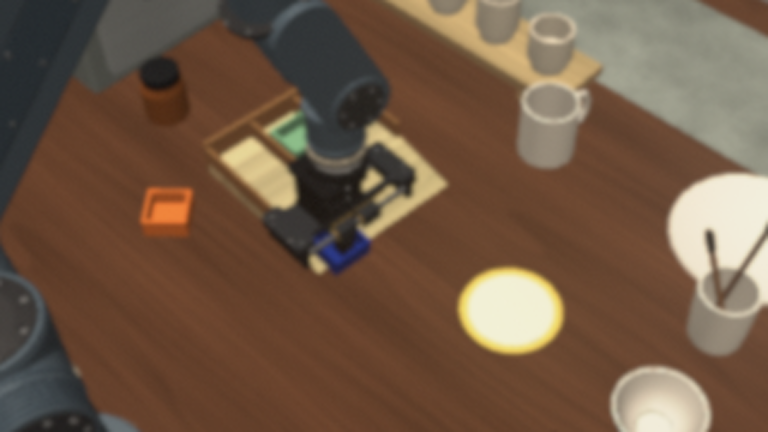

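Emit:
send_rows --pt "-0.3 0 0 0 0 0 1" --pt "-0.3 0 0 0 0 0 1" --pt "-0.3 0 0 0 0 0 1" --pt "-0.3 0 0 0 0 0 1" --pt "-0.3 0 0 0 0 0 1" --pt "-0.3 0 0 0 0 0 1" --pt "-0.3 0 0 0 0 0 1" --pt "-0.3 0 0 0 0 0 1" --pt "-0.3 0 0 0 0 0 1" --pt "-0.3 0 0 0 0 0 1" --pt "0 0 0 0 0 0 1"

```text
time_s: 11.62
position: [0.4433, -0.0583, 0.0166]
tcp_rot: [[0.077, 0.997, 0.001], [0.997, -0.077, -0.0], [-0.0, 0.001, -1.0]]
force: [0.8, 0.4, -0.5]
opening: 0.006
```

```bash
python3 -c "
from h import *
chk('d')
print('mark in rack',(np.array([.533,-.194])-O)@ex,(np.array([.533,-.194])-O)@ey)"
```

```text
t 11.62 tcp rack -0.2469 0.0723 z 0.0166 F [ 0.8  0.4 -0.5] yaw 85.6
side 110 rack X [-0.264 -0.208] Y [0.048 0.103] z [0.005 0.025 0.033] ((0.4368255138397217, -0.057609107345342636), (0.05335324630141258, 0.058765873312950134), 34.68301010131836)
mark in rack -0.37548365 -0.02742865
```

View pics/side_d.png

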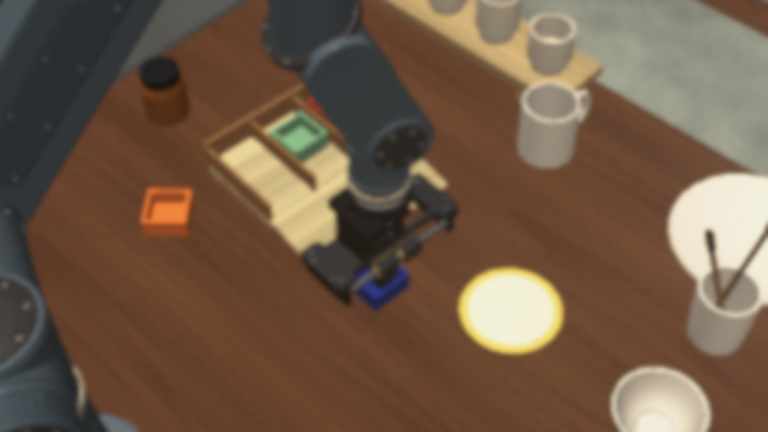

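The dish is flat on the bench, and green and red are undisturbed. I'll do the x leg next, then centre the finger and push sideways.

Emit:
send_rows --pt "-0.5 0 0 0 0 0 1" --pt "-0.5 0 0 0 0 0 1" --pt "-0.5 0 0 0 0 0 1" --pt "-0.5 0 0 0 0 0 1" --pt "-0.5 0 0 0 0 0 1" --pt "-0.5 0 0 0 0 0 1" --pt "-0.5 0 0 0 0 0 1" --pt "-0.5 0 0 0 0 0 1" --pt "-0.5 0 0 0 0 0 1" --pt "-0.5 0 0 0 0 0 1" --pt "-0.5 0 0 0 0 0 1" --pt "0 0 0 0 0 0 1"

```text
time_s: 13.22
position: [0.4332, -0.1964, 0.0165]
tcp_rot: [[0.077, 0.997, 0.002], [0.997, -0.077, -0.002], [-0.001, 0.002, -1.0]]
force: [0.5, 0.9, 0.4]
opening: -0.001
```

Emit:
send_rows --pt "0.4 0 0 0 0 0 1" --pt "0 0.2 0 0 0 0 1" --pt "0 0.3 0 0 0 0 1" --pt "0 0.4 0 0 0 0 1" --pt "0 0.4 0 0 0 0 1" --pt "0 0.4 0 0 0 0 1" --pt "0 0.3 0 0 0 0 1" --pt "0 0 0 0 0 0 1"

```text
time_s: 14.22
position: [0.4845, -0.189, 0.0166]
tcp_rot: [[0.076, 0.997, 0.002], [0.997, -0.076, -0.001], [-0.001, 0.002, -1.0]]
force: [0.2, -0.1, 0.0]
opening: 0.006
```

```bash
python3 -c "
from h import *
chk('e')"
```

```text
t 14.22 tcp rack -0.3742 0.0213 z 0.0166 F [ 0.2 -0.1  0. ] yaw 85.6
side 148 rack X [-0.402 -0.362] Y [0.012 0.067] z [0.003 0.02  0.032] ((0.46616697311401367, -0.19536590576171875), (0.04055168479681015, 0.057155460119247437), 87.1337661743164)
```

View pics/side_e.png

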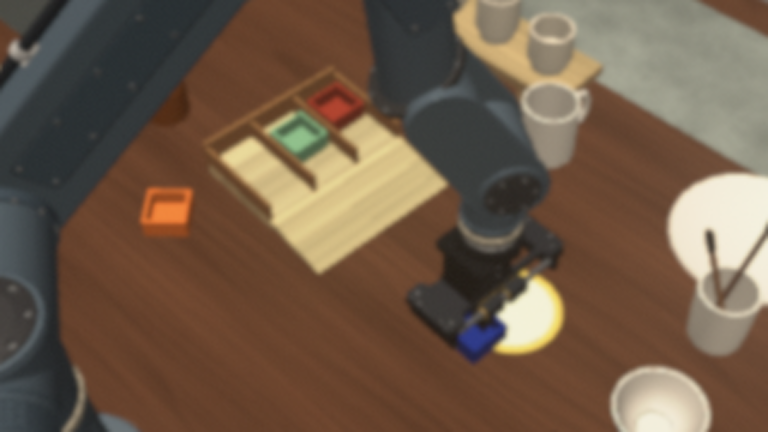

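Emit:
send_rows --pt "0 0.3 0 0 0 0 1" --pt "0 0.4 0 0 0 0 1" --pt "0 0.4 0 0 0 0 1" --pt "0 0.4 0 0 0 0 1" --pt "0 0.4 0 0 0 0 1" --pt "0 0.4 0 0 0 0 1" --pt "0 0.3 0 0 0 0 1" --pt "0 0 0 0 0 0 1"

```text
time_s: 15.32
position: [0.5492, -0.1938, 0.0167]
tcp_rot: [[0.076, 0.997, 0.002], [0.997, -0.076, -0.001], [-0.001, 0.002, -1.0]]
force: [-0.1, -0.8, -0.8]
opening: 0.005
```

```bash
python3 -c "
from h import *
chk('f')"
```

```text
t 15.32 tcp rack -0.374 -0.0436 z 0.0167 F [-0.1 -0.8 -0.8] yaw 85.6
side 123 rack X [-0.402 -0.364] Y [-0.054  0.002] z [0.004 0.013 0.033] ((0.530806303024292, -0.20103642344474792), (0.040737587958574295, 0.056734099984169006), 83.60800170898438)
```

View pics/side_f.png

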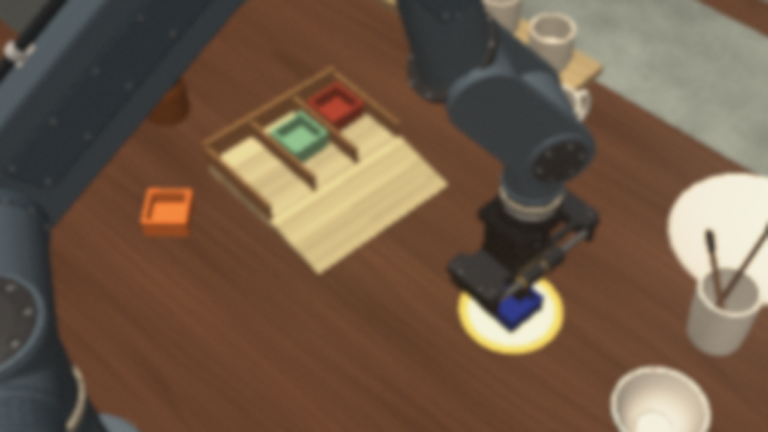

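Emit:
send_rows --pt "0 -0.25 0 0 0 0 1" --pt "0 0 0 0 0 0 1" --pt "0 0 -0.3 0 0 0 1" --pt "0 0 -0.7 0 0 0 1" --pt "0 0 -1 0 0 0 1" --pt "0 0 -1 0 0 0 1" --pt "0 0 -1 0 0 0 1" --pt "0 0 -1 0 0 0 1" --pt "0 0 -1 0 0 0 1" --pt "0 0 -1 0 0 0 1" --pt "0 0 0 0 0 0 1"

```text
time_s: 16.8
position: [0.5433, -0.1938, 0.1947]
tcp_rot: [[0.076, 0.997, 0.006], [0.997, -0.076, -0.003], [-0.003, 0.006, -1.0]]
force: [-0.8, -1.1, 0.8]
opening: 0.004
```

Emit:
send_rows --pt "0.8 0 0 0 0 0 1" --pt "1 0 0 0 0 0 1" --pt "1 0 0 0 0 0 1" --pt "1 0 0 0 0 0 1" --pt "1 0 0 0 0 0 1" --pt "1 0 0 0 0 0 1" --pt "1 0 0 0 0 0 1" --pt "1 0 0 0 0 0 1" --pt "1 0 0 0 0 0 1" --pt "1 0 0 0 0 0 1" --pt "0.5 0 0 0 0 0 1" --pt "0 0 0 0 0 0 1"

```text
time_s: 18.3
position: [0.5605, 0.065, 0.1908]
tcp_rot: [[0.074, 0.997, -0.002], [0.997, -0.074, 0.0], [-0.0, -0.002, -1.0]]
force: [-0.5, -0.2, -0.0]
opening: 0.005
```

```bash
python3 -c "
from h import *
chk('g')
c=vision.capture('top');cv2.imwrite('pics/topg.png',c['img'][:,:,::-1])
for n,lo,hi in (('yel',24,34),('blue',108,130)):
    H=hsv(c).astype(int);m=(H[...,0]>lo)&(H[...,0]<hi)&(H[...,1]>120)&(H[...,2]>50)
    W=np.array([ray(c,u,v,0 if n=='yel' else .028)[:2] for v,u in np.argwhere(m) if 320<u<400 and 170<v<240],np.float32); print(n,len(W),cv2.minAreaRect(W) if len(W) else '')
"
```

```text
t 18.3 tcp rack -0.1152 -0.0353 z 0.1908 F [-0.5 -0.2 -0. ] yaw 85.7
top 473 rack X [-0.402 -0.347] Y [-0.055  0.001] z [-0.001  0.006  0.03 ] ((0.5331502556800842, -0.19266830384731293), (0.05541650205850601, 0.05792174115777016), 85.69413757324219)
side 236 rack X [-0.402 -0.347] Y [-0.054  0.001] z [0.002 0.01  0.032] ((0.5315068960189819, -0.19306379556655884), (0.05620879307389259, 0.057873185724020004), 84.83583068847656)
yel 437 ((0.533008337020874, -0.19395291805267334), (0.12788884341716766, 0.12747803330421448), 88.89032745361328)
blue 473 ((0.5327727794647217, -0.19216609001159668), (0.0564606748521328, 0.05775066465139389), 85.58141326904297)
```

View pics/side_g.png

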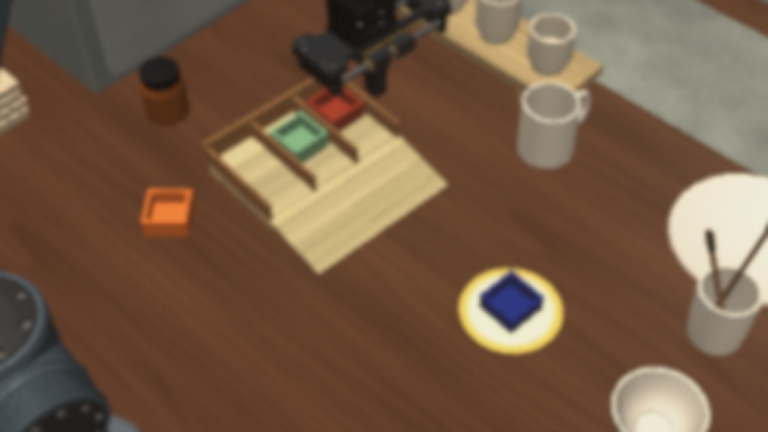

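View pics/topg.png

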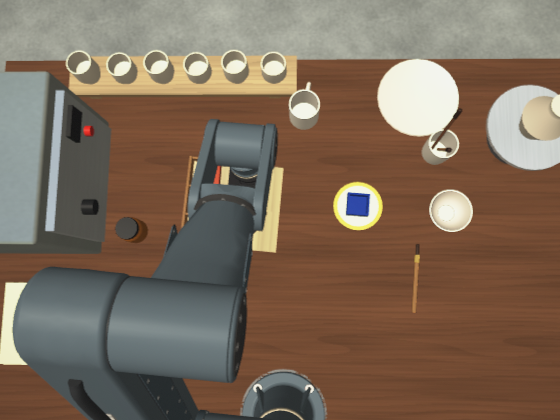

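The blue dish stands upright at (358,205) on the mark, about 2 mm off centre. The bystanders are where they were, green and red are in their lanes, and the robot is clear.

```bash
python3 -c "
from rig import bot
print(bot.hand_in())"
```

```text
the job is handed in; nothing more can be done
None
```

The blue dish is standing upright on the round mark, and the job was handed in after about 18 s of the 48 s allowed. The hand-in gives no verdict, so this rests on my own last pictures.

I hooked the shut fingertips inside the dish's well and pulled it along its lane and down the ramp. From the ramp foot I pulled level across the bench, then slid it sideways onto the mark. I then backed the fingers off, raised them and moved the arm clear.

**Last checks before handing in:**
- **Position:** the top camera put the dish about 2 mm from the mark's centre, at (0.533, -0.192) against (0.533, -0.194). The side camera agreed to within about 2 mm.
- **Upright:** the dish lies flat on the bench with its rim at about 30 mm. I judged this from the pictures and heights and did not measure the tilt angle.
- **Green and red dishes:** both sit in their lanes in the side view. I did not measure them again after the move, and the arm hid most of the rack from the top camera.
- **Bystanders:** the mug, brush pot, bowl, jar and brush look unmoved in the top view, again by eye.

No check failed. The camera readings of the dish at the start differed by about 4 mm at most.

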